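# Topple the tall carton into its spring holder

### The arm

A 6-joint arm with a two-finger parallel gripper is mounted at the origin on a cart in front of the work surface, level with it; the furniture and walls round the work are solid. World frame = base frame: x ahead of the robot, y to its left, z up, the work surface at z = 0. Lengths are in m, angles in degrees, forces in N, time in s.
With the tool pointing down it reaches from about 0.25 to 0.725 m from the base axis. Payload 9.7 kg.
Tool frame: the origin (TCP) lies on the centre line of the jaws, within the pads' length; the fingertips stand 14 mm ahead of it and the grasp point (between the pads) lies 5 mm behind it; z points along the fingers, y is the line along which they close (so a half turn about z gives the same grasp; the last joint's range is limited). The gripper opens to 85 mm and grips with 20 to 120 N. Pads are 22 mm wide; open, the fingers measure 114 mm over their backs; the gripper's body (76 mm by 85 mm) begins 54 mm behind the grasp point. The pads swing forward as they close: fully open they stand 13 mm farther back than shut.
Start: joints at [-66.635, 4.979, 10.078, 95.1, 0, 90], TCP at [0.218, -0.505, 0.245] pointing down, gripper open.
Joint ranges: [-179.16, 179.16], [-48.56, 103.87], [-65.8, 70.77], [-126.05, 130.52], [-82.76, 87.17], [-180, 180]. Speed limits (degrees/s): [127.2, 127.2, 147.25, 180, 180, 180].

### API

Orientations are given as [roll, pitch, yaw] about the fixed x, y, z axes, in that order (R = Rz(yaw) Ry(pitch) Rx(roll)).
In Python, from workcell import bot, camera, get_calibration, ticket gives the robot as it stands. The module is installed in compiled form; this text tells all that it offers.
- The arm moves only by the tool send_rows, never from a script. Its arguments are lists of equal length, an entry for each row: "linear": the shift along the tool's x, y, z in m, a list of three; "twist": the turn, a rotation vector about the tool's x, y, z in units of 10 degrees (1.0 is 10 degrees), a list of three; "gripper": the opening in per cent of the stroke, from 0 (shut) to 100 (fully open). In form: {"linear": [[x, y, z], ...], "twist": [[wx, wy, wz], ...], "gripper": [gripper, ...]}. A call has 1 to 8 rows; each row shifts and turns the commanded pose from where the row before left it, along the tool's axes as they then stand; what a row does not reach is not made up. A row lasts 1/8 s, in which the tool goes at most 62.5 mm and 10.7 degrees, less where a joint would pass 70% of its speed; a pose out of reach is approached as far as the arm can. A call with a gripper value outside its range is refused whole. The fingers move at their own pace and stop on an object; "grip_force" is the grip in N (left out, the last holds). Time passes only in rows, so rows that do not move let the fingers close. It gives the time, the measured TCP pose, the force, the opening and the grip force at its end, in the units of the state.
- bot.get_obs(): the state, without advancing time (a new reading comes with each control period).
- camera(name): name is "scene" or "top" or "wrist"; returns the picture (400x640x3 uint8, red, green, blue); there is no depth.
- get_calibration(name): a dict with "fx", "fy", "cx", "cy" (pixels), "origin" and "orientation" of the camera in the world; the wrist camera has in their place "hand_eye" (4x4, takes a point from camera to tool coordinates, whose origin is the TCP and whose axes are the flange's). Camera axes: x right, y down, z forward; pixel columns grow to the right and rows downward; lengths in m; the calibration is good to about 2 mm. A picture is of the moment at which its call begins: read the wrist's pose just before it. get_calibration takes no time and is no camera call.
- ticket.job_done(): hands the job in; it is judged then, once.
The state is a dict: "time": time; "q": joint angles; "qd": joint speeds; "joint_efforts": joint torques, N m; "ee_pos": TCP position; "tcp_rot": TCP orientation; "wrist_force": force on the tool from outside, world axes, zero at the start; "torque": the same for the moment, N m; "opening": finger opening in m; "grasp_force": force on a finger pad.
Only numpy, scipy, OpenCV 4.12 (cv2) and the standard library are available. Lean on these libraries where they do the work, as an engineer would, in place of code of your own. Each camera call takes 0.05 s, during which the arm holds its last target. There are 200 camera calls.

### The job

The tall card carton stands on end at the mouth of the wooden holder. Tip it over into the holder by pushing it near its top, then slide it lengthwise against the sprung end plate until the catch in the floor springs up behind its near end and keeps it clamped, and let go of it. The carton is thin card: never press on it with more than 25 N, and leave the jar, tape measure, tape roll and tin beside the holder where they are.

Things in the scene. Friction and masses are not known exactly. Their poses are not given: they have to be found in the camera images.
- carton_centre (a point): Centre of a closed card carton, 64 x 62 mm across, 260 mm long, 0.34 to 0.48 kg. Starts on end on the table, square to the holder (2 degrees), 8 to 30 mm outside its mouth, on its middle line within 2 mm. Local y: long axis (up at first, pointing into the holder once tipped in). Local x: the 64 mm side, points into the holder at first.
- bed: Wooden holder fixed to the table. Origin: on the table, middle of the mouth edge; x points into the holder, z up. Floor board x = 0 to 0.39, 114 mm wide, its top 15 mm above the table. A steel strap on it carries a catch near the mouth and, 252.5 mm further in, a sprung end plate. The strap is set anew each time: catch's inner face at x = 0.035 to 0.080, not measured; find by feel or sight.
- rails (a point): Point on the holder's middle line at the start of its two side rails, on the floor board (x = 0.10, z = 0.015 in the holder's frame). The rails run from here 210 mm inward, 74 mm apart inside (6 mm clear on each side of the carton); straight for 20 mm above the floor, then flared outward up to 42 mm. Nearer the mouth there are no rails.
- plate (a joint): Travel (m) of the sprung upright end plate (60 mm wide, 44 mm high): 0 = rest, grows as the carton pushes it in, hard stop at 0.0105. Spring: 4 N to start, 0.7 N per mm more, 11.3 N at the stop, past which force rises steeply. The carton's near end clears the catch at 0.0075. The carton's sliding friction adds 1 to 5 N.
- catch (a joint): Depression (m) of the catch, a steel tongue 30 mm wide, 8 mm thick, in the middle of the floor near the mouth, standing 8 mm above the floor: 0 = up, 0.008 = pressed flush by the carton lying on it (1 N). Springs up by itself behind the carton's near end once that has passed; the end plate then presses the carton back against it.
- jar_centre (a point): Centre of a glass spice jar, 44 mm across, 105 mm high, standing beside the holder: leave alone.
- rule_centre (a point): Centre of a tape measure, 65 x 89 x 34 mm, lying beside the holder: leave alone.
- roll_centre (a point): Centre of a flat roll of tape, 72 mm across, 20 mm high, lying beside the holder: leave alone.
- tin_centre (a point): Centre of a food tin, 75 mm across, 58 mm high, standing beside the holder: leave alone.

How it is judged:
By the outcome, as a careful person would: the job done as asked, in the order asked, and still so for the second after the job is handed in, with the robot touching nothing.
It also fails if it takes over 72 s, if anything falls off the work surface, if the arm or the gripper's body presses on something with over 40 N, if the wrist force passes 120 N, or if a joint passes its speed limit or range.

## Working session

There is one attempt and no reset: what is moved stays moved. The work goes in short steps, Python scripts to look and compute and a tool call to move; the robot and the scene stay as the last step left them, time stands still between calls to the robot, and variables do not carry over. Pictures are saved under pics/ and viewed, at most 10 in all, crops included, and the job is handed in when it is done.

Besides the shell and the picture viewer there is one more tool, called after ">>>" as a command line: name --argument value ..., lists and objects as JSON in quotes. send_rows: Moves the arm, as the interface text tells. Its arguments: {"type":"object","properties":{"linear":{"type":"array"},"twist":{"type":"array"},"gripper":{"type":"array"},"grip_force":{"type":"number"}},"required":["linear","twist","gripper"]}

```bash
mkdir -p pics; python3 - <<'E'
from workcell import bot,camera,get_calibration
import cv2
for n in("scene","top"):
    cv2.imwrite(f"pics/{n}0.png",camera(n)[:,:,::-1]); print(n,get_calibration(n))
print(get_calibration("wrist"));print(bot.get_obs())
E
```

```text
scene {'fx': 363.0995162294955, 'fy': 363.0995162294955, 'cx': 319.0343842923209, 'cy': 201.91696998207624, 'origin': array([0.02154687, 0.42988329, 0.65491646]), 'orientation': array([-130.56146976,    0.44178229, -126.52932794])}
top {'fx': 376.2265470178308, 'fy': 376.2265470178308, 'cx': 325.10179246922326, 'cy': 205.32270366604473, 'origin': array([0.36975862, 0.04222276, 0.95242276]), 'orientation': array([-170.75555428,    1.0485616 ,  -89.73537171])}
{'fx': 314.57981311930297, 'fy': 314.57981311930297, 'cx': 315.30260772077514, 'cy': 200.87909812810116, 'hand_eye': array([[-1.27428873e-03, -9.48837781e-01, -3.15761368e-01,
         8.08928855e-02],
       [ 9.99999039e-01, -1.03694798e-03, -9.19656783e-04,
        -7.44034301e-04],
       [ 5.45176988e-04, -3.15762236e-01,  9.48838191e-01,
        -1.28606441e-01],
       [ 0.00000000e+00,  0.00000000e+00,  0.00000000e+00,
         1.00000000e+00]])}
{'time': 0.1, 'q': array([-6.66345628e+01,  5.00832884e+00,  1.00381269e+01,  9.50995439e+01,
       -1.86548843e-03,  8.99986840e+01]), 'qd': array([-0.07333092, -0.12585611,  0.14053671,  0.03517507,  0.04802518,
        0.14185443]), 'joint_efforts': array([-6.25859520e-04, -5.21559978e+01,  4.65654159e+01,  1.59871881e-02,
       -1.93528393e-05, -5.59460958e-07]), 'ee_pos': array([ 0.21804201, -0.50472269,  0.24464254]), 'tcp_rot': array([-1.79930254e+02,  1.86388515e-03,  2.33667554e+01]), 'wrist_force': array([ 0.44310925,  0.62576517, -0.77209602]), 'torque': array([ 0.02907084,  0.05241529, -0.00191852]), 'grasp_force': 0.0, 'opening': 0.08557801180177635}
```

View pics/top0.png

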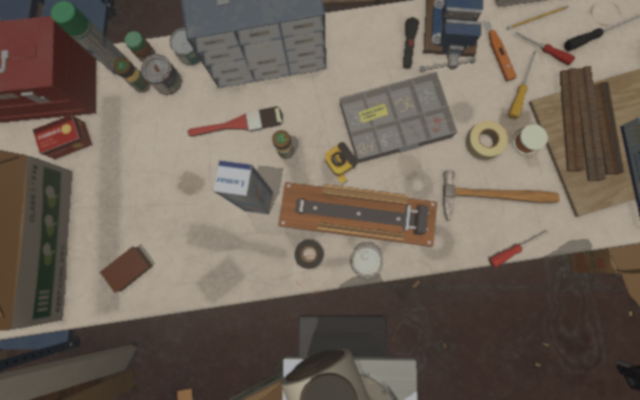

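View pics/scene0.png

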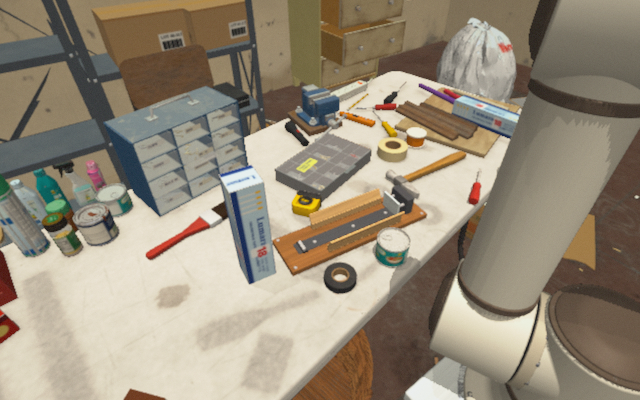

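```bash
cat > h.py <<'E'
import numpy as np,cv2
from scipy.spatial.transform import Rotation as R
from workcell import bot,camera,get_calibration
def cast(n,uv,z):
    c=get_calibration(n);o=c['origin'];M=R.from_euler('xyz',c['orientation'],degrees=True).as_matrix()
    d=M@np.array([(uv[0]-c['cx'])/c['fx'],(uv[1]-c['cy'])/c['fy'],1]);return o+d*(z-o[2])/d[2]
def proj(n,p):
    c=get_calibration(n);M=R.from_euler('xyz',c['orientation'],degrees=True).as_matrix()
    q=M.T@(np.array(p)-c['origin']);return [c['cx']+c['fx']*q[0]/q[2],c['cy']+c['fy']*q[1]/q[2]]
E
python3 - <<'E'
from h import *
im=cv2.imread("pics/top0.png")
hsv=cv2.cvtColor(im,cv2.COLOR_BGR2HSV)
m=cv2.inRange(hsv,(3,90,50),(20,255,220));k=np.zeros_like(m);k[165:265,262:445]=255;m&=k
m=cv2.morphologyEx(m,cv2.MORPH_CLOSE,np.ones((25,25)))&k
cs,_=cv2.findContours(m,cv2.RETR_EXTERNAL,cv2.CHAIN_APPROX_NONE);c=max(cs,key=cv2.contourArea)
r=cv2.minAreaRect(c);b=cv2.boxPoints(r);print(r)
for p in b: print(p,cast("top",p,0.015))
big=cv2.resize(im[150:260,205:445],None,fx=3.33,fy=3.33,interpolation=cv2.INTER_CUBIC)
s=cv2.imread("pics/scene0.png");cv2.imwrite("pics/c1.png",big)
print(big.shape)
E
```

```text
((359.79388427734375, 201.15745544433594), (155.15940856933594, 69.60749816894531), 7.624192714691162)
[278.28244 225.36066] [0.47115219 0.17733463 0.015     ]
[287.5176 156.3685] [0.65029915 0.15782518 0.015     ]
[441.30533 176.95425] [ 0.59580955 -0.23495804  0.015     ]
[432.07016 245.94641] [ 0.42111576 -0.2044763   0.015     ]
(366, 799, 3)
```

View pics/c1.png

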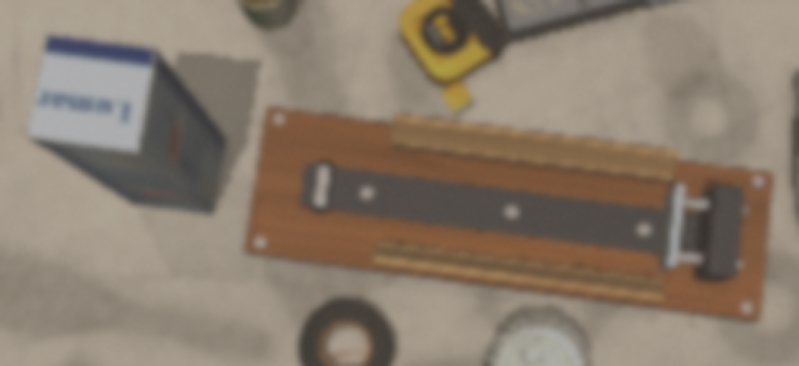

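The picture shows the board corners (crop px) at (268,107), (246,250), (760,320), (773,174). The carton top corners are (47,37), (157,48), (140,152), (30,137), the catch is at (322,185) and the plate at (676,225).

```bash
python3 - <<'E'
from h import *
f=lambda p:(205+p[0]/3.33,150+p[1]/3.33)
B=[cast("top",f(p),.015)[:2] for p in[(268,107),(246,250),(760,320),(773,174)]]
C=[cast("top",f(p),.26)[:2] for p in[(47,37),(157,48),(140,152),(30,137)]]
B=np.array(B);C=np.array(C);print(B,C)
print([np.linalg.norm(B[i]-B[i-1]) for i in range(4)],[np.linalg.norm(C[i]-C[i-1]) for i in range(4)])
o=(B[0]+B[1])/2; e=(B[2]+B[3])/2; x=(e-o)/np.linalg.norm(e-o); y=np.array([-x[1],x[0]])
print("o",o,"yaw",np.degrees(np.arctan2(x[1],x[0])))
T=lambda p:np.array([(p-o)@x,(p-o)@y])
print("carton",C.mean(0),T(C.mean(0)),[T(c) for c in C])
for p,z in[((315,185),.023),((330,187),.023),((322,185),.023),((676,225),.059),((668,265),.059),((684,185),.059)]: print(p,T(cast("top",f(p),z)[:2]))
E
```

```text
[[ 0.58215523  0.16163112]
 [ 0.47187581  0.1758647 ]
 [ 0.42075819 -0.20730532]
 [ 0.53056266 -0.22160608]] [[0.56770714 0.25844396]
 [0.56116662 0.19482357]
 [0.50060913 0.202285  ]
 [0.50918393 0.26519626]]
[np.float64(0.3866943876152422), np.float64(0.11119418067329596), np.float64(0.38656471784666), np.float64(0.11073180831021649)] [np.float64(0.05891145931707873), np.float64(0.06395571042404807), np.float64(0.06101542353518045), np.float64(0.06349294743118272)]
o [0.52701552 0.16874791] yaw -97.6330238594983
carton [0.53466671 0.2301872 ] [-0.06191117 -0.00057745] [array([-0.09430624,  0.02841694]), array([-0.03038081,  0.03038492]), array([-0.02973242, -0.03062706]), array([-0.09322521, -0.0304846 ])]
(315, 185) [ 0.04537776 -0.00071314]
(330, 187) [ 0.05680095 -0.00070115]
(322, 185) [ 5.06051433e-02 -3.79591943e-06]
(676, 225) [3.10048513e-01 3.68997199e-05]
(668, 265) [ 0.30736642 -0.02930994]
(684, 185) [0.31275773 0.02968052]
```

>>> send_rows --linear '[[0, 0, -0.06], [0, 0, -0.055], [0.0386, -0.038, 0], [0.0386, -0.038, 0], [0.0386, -0.038, 0], [0.0386, -0.038, 0], [0.0386, -0.038, 0], [0.0386, -0.038, 0]]' --twist '[[0, 0, 0], [0, 0, 0], [0, 0, 0], [0, 0, 0], [0, 0, 0], [0, 0, 0], [0, 0, 0], [0, 0, 0]]' --gripper '[30, 30, 30, 30, 30, 30, 30, 30]' --grip_force 20

```text
time: 1.1
ee_pos: [0.3405, -0.2021, 0.3601]
tcp_rot: [-180.0, -0.0, 23.3]
wrist_force: [1.3, -0.7, 0.0]
opening: 0.0256
grasp_force: 0.0
```

>>> send_rows --linear '[[0.0386, -0.038, 0], [0.0386, -0.038, 0], [0.0386, -0.038, 0], [0.0386, -0.038, 0], [0.0386, -0.038, 0], [0.0386, -0.038, 0], [0.0386, -0.038, 0], [0.0386, -0.038, 0]]' --twist '[[0, 0, 0], [0, 0, 0], [0, 0, 0], [0, 0, 0], [0, 0, 0], [0, 0, 0], [0, 0, 0], [0, 0, 0]]' --gripper '[30, 30, 30, 30, 30, 30, 30, 30]'

```text
time: 2.1
ee_pos: [0.5035, 0.1996, 0.36]
tcp_rot: [180.0, 0.0, 23.4]
wrist_force: [1.8, -1.0, -0.1]
opening: 0.0255
grasp_force: 0.0
```

>>> send_rows --linear '[[0.0386, -0.038, 0], [0.0386, -0.038, 0], [0, 0, 0], [0, 0, 0], [0, 0, 0], [0, 0, 0], [0, 0, 0], [0, 0, 0]]' --twist '[[0, 0, 0], [0, 0, 0], [0, 0, -0.985], [0, 0, -0.985], [0, 0, -0.985], [0, 0, -0.985], [0, 0, -0.985], [0, 0, -0.985]]' --gripper '[30, 30, 30, 30, 30, 30, 30, 30]'

```text
time: 3.1
ee_pos: [0.5545, 0.2746, 0.3601]
tcp_rot: [-179.4, -0.9, 85.3]
wrist_force: [0.5, 0.5, -0.6]
opening: 0.0259
grasp_force: 0.0
```

>>> send_rows --linear '[[0, 0, 0]]' --twist '[[0, 0, 0]]' --gripper '[30]'

```text
time: 3.22
ee_pos: [0.5544, 0.2746, 0.3601]
tcp_rot: [-179.4, -0.9, 84.9]
wrist_force: [-1.1, -0.2, -0.4]
opening: 0.0258
grasp_force: 0.0
```

```bash
cat >> h.py <<'E'
O=np.array([.5270,.1687]);A=np.radians(-97.63);X=np.array([np.cos(A),np.sin(A)]);Y=np.array([-X[1],X[0]])
def tell():
    s=bot.get_obs();p=s['ee_pos'];d=p[:2]-O
    print("t",round(s['time'],2),"bed",np.round([d@X,d@Y,p[2]],4),"rot",np.round(s['tcp_rot'],2),"F",np.round(s['wrist_force'],1))
def move(bx,by,z):
    s=bot.get_obs();M=R.from_euler('xyz',s['tcp_rot'],degrees=True).as_matrix()
    t=np.r_[O+bx*X+by*Y,z];print("tool shift to target",np.round(M.T@(t-s['ee_pos']),4))
    T=R.from_euler('xyz',[180,0,82.37],degrees=True).as_matrix();print("twist",np.round(R.from_matrix(M.T@T).as_rotvec(degrees=True)/10,3))
E
python3 -c "
from h import *
tell();move(-.13,0,.235)"
```

```text
t 3.23 bed [-0.1086  0.0131  0.3601] rot [-179.37   -0.93   84.94] F [-1.1 -0.2 -0.4]
tool shift to target [ 0.0199 -0.0108  0.1256]
twist [-0.065 -0.092  0.258]
```

>>> send_rows --linear '[[0.027, -0.011, 0], [0, 0, 0], [0, 0, 0.04], [0, 0, 0.04], [0, 0, 0.045], [0, 0, 0], [0, 0, 0]]' --twist '[[-0.065, -0.092, 0.258], [0, 0, 0], [0, 0, 0], [0, 0, 0], [0, 0, 0], [0, 0, 0], [0, 0, 0]]' --gripper '[30, 30, 30, 30, 30, 30, 30]'

```text
time: 4.1
ee_pos: [0.5464, 0.3024, 0.2384]
tcp_rot: [179.9, -0.1, 82.4]
wrist_force: [0.2, 0.6, 0.3]
opening: 0.0258
grasp_force: 0.0
```

```bash
python3 -c "
from h import *
tell();move(-.11,0,.235)
cv2.imwrite('pics/w1.png',camera('wrist')[:,:,::-1])"
```

```text
t 4.1 bed [-0.1351  0.0015  0.2384] rot [ 1.7986e+02 -1.0000e-01  8.2360e+01] F [0.2 0.6 0.3]
tool shift to target [-0.0251 -0.0015  0.0033]
twist [ 0.014 -0.01  -0.001]
```

View pics/w1.png

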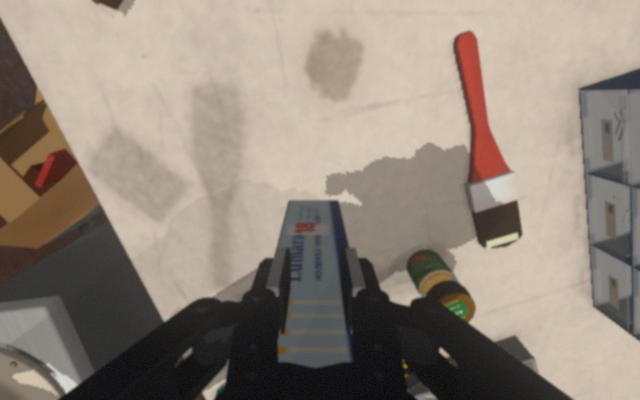

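The wrist view shows the carton face (columns 280–350) centred between the fingers. Now I'll push.

>>> send_rows --linear '[[-0.01, -0.0015, 0], [-0.008, 0, 0], [-0.006, 0, 0], [-0.006, 0, 0], [-0.006, 0, 0], [-0.006, 0, 0], [-0.006, 0, 0], [-0.006, 0, 0]]' --twist '[[0, 0, 0], [0, 0, 0], [0, 0, 0], [0, 0, 0], [0, 0, 0], [0, 0, 0], [0, 0, 0], [0, 0, 0]]' --gripper '[30, 30, 30, 30, 30, 30, 30, 30]'

```text
time: 5.15
ee_pos: [0.5372, 0.2488, 0.236]
tcp_rot: [180.0, -0.0, 82.4]
wrist_force: [0.3, 0.9, -0.9]
opening: 0.0256
grasp_force: 0.2
```

```bash
python3 -c "
from h import *
tell()
cv2.imwrite('pics/s1.png',camera('scene')[120:320,180:450,::-1])"
```

```text
t 5.15 bed [-0.0807 -0.0005  0.236 ] rot [ 1.7996e+02 -2.0000e-02  8.2440e+01] F [ 0.3  0.9 -0.9]
```

View pics/s1.png

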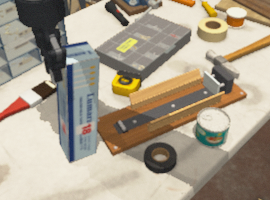

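The carton is beginning to lean toward the holder, so I'll keep pushing.

>>> send_rows --linear '[[-0.006, 0, 0], [-0.006, 0, 0], [-0.006, 0, 0], [-0.006, 0, 0], [-0.006, 0, 0], [-0.006, 0, 0], [-0.006, 0, 0], [-0.006, 0, 0]]' --twist '[[0, 0, 0], [0, 0, 0], [0, 0, 0], [0, 0, 0], [0, 0, 0], [0, 0, 0], [0, 0, 0], [0, 0, 0]]' --gripper '[30, 30, 30, 30, 30, 30, 30, 30]'

```text
time: 6.2
ee_pos: [0.5309, 0.2012, 0.2361]
tcp_rot: [180.0, -0.0, 82.4]
wrist_force: [-1.1, 0.1, 0.3]
opening: 0.026
grasp_force: 0.0
```

>>> send_rows --linear '[[0, 0, 0], [0, 0, 0], [0, 0, 0], [0, 0, 0], [0, 0, 0], [0, 0, 0]]' --twist '[[0, 0, 0], [0, 0, 0], [0, 0, 0], [0, 0, 0], [0, 0, 0], [0, 0, 0]]' --gripper '[30, 30, 30, 30, 30, 30]'

```text
time: 6.95
ee_pos: [0.531, 0.2016, 0.2361]
tcp_rot: [180.0, -0.0, 82.4]
wrist_force: [-0.1, -0.2, 0.2]
opening: 0.0256
grasp_force: 0.0
```

```bash
python3 -c "
from h import *
tell()
a=camera('scene')[120:320,180:450,::-1];b=camera('top')[130:280,200:450,::-1]
a=cv2.resize(a,(400,296));b=cv2.resize(b,(400,240));b=cv2.copyMakeBorder(b,0,56,0,0,cv2.BORDER_CONSTANT)
cv2.imwrite('pics/s2.png',np.hstack([a,b]))"
```

```text
t 6.95 bed [-0.0332 -0.0004  0.2361] rot [ 1.7996e+02 -3.0000e-02  8.2440e+01] F [-0.1 -0.2  0.2]
```

View pics/s2.png

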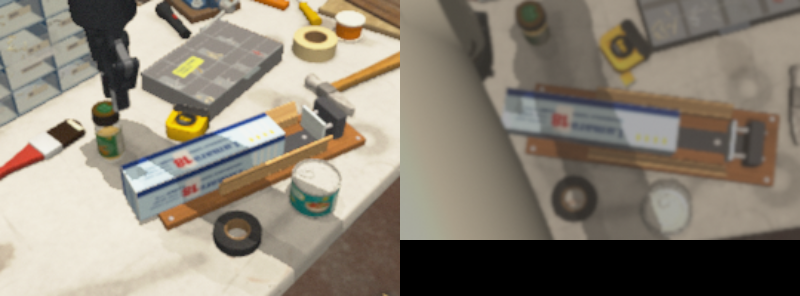

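The carton lies flat in the holder between the rails, and its near end overhangs the mouth.

```bash
python3 -c "
from h import *
for n,u,z in[('end',(264.7,187),.079),('end',(266,214),.079),('jar',(279,135),.105)]:
    d=cast('top',u,z)[:2]-O;print(n,d@X,d@Y)
move(-.085,0,.049)"
```

```text
end -0.037574218905321616 0.02400593949052918
end -0.023972268055058303 -0.039559130670199755
jar -0.018980027574128856 0.14735682821276463
tool shift to target [0.0518 0.0003 0.1871]
twist [ 0.004 -0.002  0.006]
```

>>> send_rows --linear '[[0.028, 0, 0], [0.028, 0, 0], [0, 0, 0.05], [0, 0, 0.05], [0, 0, 0.05], [0, 0, 0.036], [0, 0, 0], [0, 0, 0]]' --twist '[[0, 0, 0], [0, 0, 0], [0, 0, 0], [0, 0, 0], [0, 0, 0], [0, 0, 0], [0, 0, 0], [0, 0, 0]]' --gripper '[30, 30, 30, 30, 30, 30, 30, 30]'

```text
time: 8.05
ee_pos: [0.5392, 0.2575, 0.0519]
tcp_rot: [179.9, -0.1, 82.4]
wrist_force: [-0.3, 0.4, 0.1]
opening: 0.0258
grasp_force: 0.0
```

```bash
python3 -c "
from h import *
tell();move(-.03,0,.049)"
```

```text
t 8.05 bed [-0.0896  0.0003  0.0519] rot [ 1.7987e+02 -8.0000e-02  8.2430e+01] F [-0.3  0.4  0.1]
tool shift to target [-0.0596 -0.0004  0.0028]
twist [ 0.013 -0.008  0.006]
```

>>> send_rows --linear '[[-0.015, 0, 0], [-0.015, 0, 0], [-0.008, 0, 0], [-0.008, 0, 0], [-0.008, 0, 0], [-0.008, 0, 0], [-0.008, 0, 0], [-0.008, 0, 0]]' --twist '[[0, 0, 0], [0, 0, 0], [0, 0, 0], [0, 0, 0], [0, 0, 0], [0, 0, 0], [0, 0, 0], [0, 0, 0]]' --gripper '[30, 30, 30, 30, 30, 30, 30, 30]'

```text
time: 9.05
ee_pos: [0.5282, 0.1794, 0.0501]
tcp_rot: [180.0, -0.0, 82.4]
wrist_force: [0.2, 4.7, 2.8]
opening: 0.0258
grasp_force: 0.0
```

>>> send_rows --linear '[[-0.006, 0, 0], [-0.006, 0, 0], [-0.006, 0, 0], [-0.006, 0, 0], [-0.006, 0, 0]]' --twist '[[0, 0, 0], [0, 0, 0], [0, 0, 0], [0, 0, 0], [0, 0, 0]]' --gripper '[30, 30, 30, 30, 30]'

```text
time: 9.68
ee_pos: [0.5242, 0.1497, 0.05]
tcp_rot: [180.0, -0.0, 82.4]
wrist_force: [0.0, 3.8, 2.7]
opening: 0.0261
grasp_force: 0.0
```

```bash
python3 -c "
from h import *
tell();move(.045,0,.049)
a=camera('scene')[120:320,180:450,::-1];b=camera('wrist')[:,:,::-1]
a=cv2.resize(a,(400,296));b=cv2.resize(b,(400,250));b=cv2.copyMakeBorder(b,0,46,0,0,cv2.BORDER_CONSTANT)
cv2.imwrite('pics/s3.png',np.hstack([a,b]))"
```

```text
t 9.68 bed [ 0.0192 -0.0002  0.05  ] rot [ 1.7996e+02 -3.0000e-02  8.2430e+01] F [0.  3.8 2.7]
tool shift to target [-0.0258  0.0002  0.001 ]
twist [ 0.004 -0.003  0.006]
```

View pics/s3.png

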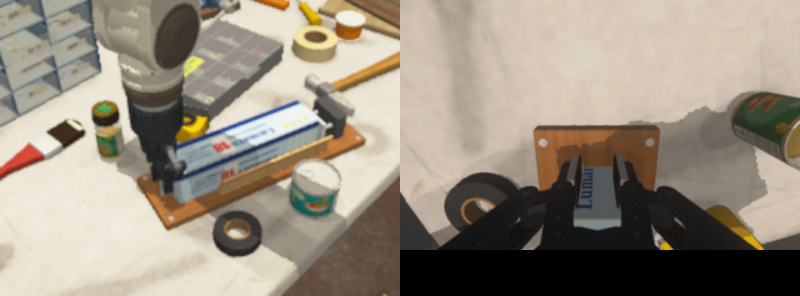

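The carton is sliding straight in the rails (about 4 N). I'll continue more slowly towards the plate.

>>> send_rows --linear '[[-0.004, 0, 0], [-0.004, 0, 0], [-0.004, 0, 0], [-0.004, 0, 0], [-0.002, 0, 0], [-0.002, 0, 0]]' --twist '[[0, 0, 0], [0, 0, 0], [0, 0, 0], [0, 0, 0], [0, 0, 0], [0, 0, 0]]' --gripper '[30, 30, 30, 30, 30, 30]'

```text
time: 10.52
ee_pos: [0.5218, 0.1311, 0.0503]
tcp_rot: [179.9, -0.2, 82.5]
wrist_force: [0.6, 10.6, 0.7]
opening: 0.0258
grasp_force: 0.0
```

>>> send_rows --linear '[[-0.0015, 0, 0], [-0.0015, 0, 0]]' --twist '[[0, 0, 0], [0, 0, 0]]' --gripper '[30, 30]'

```text
time: 10.78
ee_pos: [0.5215, 0.1285, 0.0504]
tcp_rot: [179.9, -0.2, 82.5]
wrist_force: [0.7, 11.2, 0.5]
opening: 0.0259
grasp_force: 0.0
```

>>> send_rows --linear '[[-0.0015, 0, 0], [-0.0015, 0, 0]]' --twist '[[0, 0, 0], [0, 0, 0]]' --gripper '[30, 30]'

```text
time: 11.02
ee_pos: [0.5211, 0.1258, 0.0504]
tcp_rot: [180.0, -0.2, 82.5]
wrist_force: [0.9, 13.6, 1.4]
opening: 0.0257
grasp_force: 0.0
```

>>> send_rows --linear '[[-0.001, 0, 0], [0, 0, 0]]' --twist '[[0, 0, 0], [0, 0, 0]]' --gripper '[30, 30]'

```text
time: 11.28
ee_pos: [0.5212, 0.1255, 0.0506]
tcp_rot: [179.9, -0.3, 82.5]
wrist_force: [0.4, 17.4, 1.2]
opening: 0.0254
grasp_force: 0.0
```

>>> send_rows --linear '[[-0.0007, 0, 0], [0, 0, 0]]' --twist '[[0, 0, 0], [0, 0, 0]]' --gripper '[30, 30]'

```text
time: 11.52
ee_pos: [0.5212, 0.1254, 0.0508]
tcp_rot: [179.9, -0.4, 82.6]
wrist_force: [1.3, 20.4, 1.7]
opening: 0.0253
grasp_force: 0.0
```

```bash
python3 -c "
from h import *
tell()"
```

```text
t 11.53 bed [0.0437 0.     0.0508] rot [179.91  -0.38  82.56] F [ 1.3 20.4  1.7]
```

The force rises steeply with no further travel, so the plate is at its stop. I'll back off and look.

>>> send_rows --linear '[[0.001, 0, 0], [0.002, 0, 0], [0.004, 0, 0], [0.01, 0, 0], [0.025, 0, 0], [0.05, 0, 0], [0.03, 0, -0.05], [0, 0, 0]]' --twist '[[0, 0, 0], [0, 0, 0], [0, 0, 0], [0, 0, 0], [0, 0, 0], [0, 0, 0], [0, 0, 0], [0, 0, 0]]' --gripper '[30, 30, 30, 30, 30, 30, 30, 30]'

```text
time: 12.52
ee_pos: [0.5383, 0.2462, 0.1037]
tcp_rot: [179.7, -0.2, 82.6]
wrist_force: [0.3, -0.4, -0.2]
opening: 0.0255
grasp_force: 0.0
```

```bash
python3 -c "
from h import *
tell()
a=camera('scene')[190:290,255:395,::-1];b=camera('top')[150:250,270:450,::-1]
a=cv2.resize(a,(400,286),interpolation=2);b=cv2.resize(b,(400,222),interpolation=2)
w=cv2.resize(camera('wrist')[:,:,::-1],(400,250))
b=cv2.copyMakeBorder(b,0,64,0,0,cv2.BORDER_CONSTANT);w=cv2.copyMakeBorder(w,0,0,0,400,cv2.BORDER_CONSTANT)
cv2.imwrite('pics/s4.png',np.vstack([np.hstack([a,b]),w]))"
```

```text
t 12.53 bed [-0.0783  0.0009  0.1037] rot [179.68  -0.18  82.56] F [ 0.3 -0.4 -0.2]
```

View pics/s4.png

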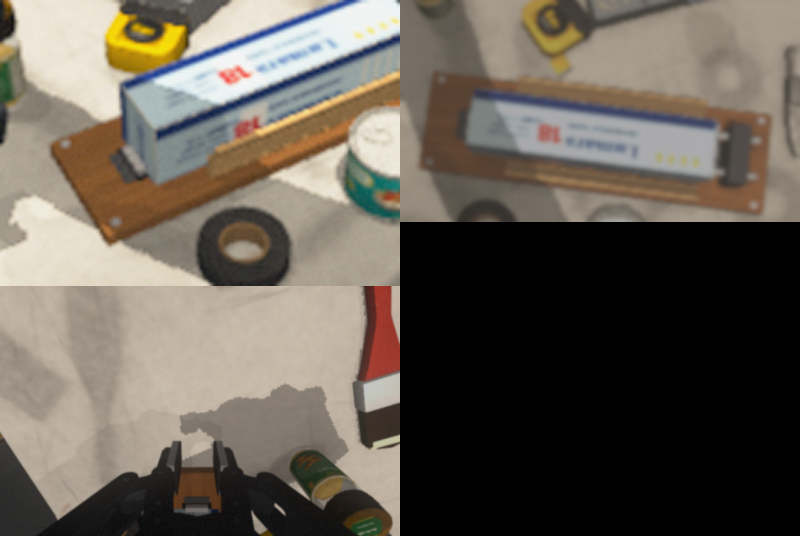

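The views show the catch tongue standing up directly behind the carton's near end (scene crop about (130,160)). The end plate is pressed in at the far end, and the jar, tape measure, tape roll and tin haven't moved. The gripper is clear.

```bash
python3 -c "
from workcell import ticket
print(ticket.job_done())"
```

```text
the job is handed in; nothing more can be done
None
```

The carton was tipped into the holder and slid against the end plate until the catch came up behind it. The gripper then let go and backed clear, and I handed the job in at about 12.5 s; the highest push force I read was 20.4 N, and the judge's result was not shown.

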